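# Reset a tube mixer through its shuttered well

## Robot

A 7-joint arm with a two-finger parallel gripper is mounted at the origin on the work surface. World frame = base frame: x ahead of the robot, y to its left, z up, the work surface at z = 0. Lengths are in m, angles in rad, forces in N, time in s.
With the tool pointing down it reaches from about 0.35 to 0.9 m from the base axis. Payload 8.1 kg.
Tool frame: the origin (TCP) lies on the centre line of the jaws, within the pads' length; the fingertips stand 17 mm ahead of it and the grasp point (between the pads) lies 2 mm behind it; z points along the fingers, y is the direction in which the jaws open and shut (so a half turn about z gives the same grasp; the last joint's range is limited). The gripper opens to 92 mm and grips with 3 to 60 N. Pads are 19 mm wide; open, the fingers measure 130 mm over their backs; the gripper's body (75 mm by 190 mm) begins 47 mm behind the grasp point.
Start: joints at [1.236, 0.434, 0.025, 1.573, -0.012, 1.134, -0.075], TCP at [0.144, -0.608, 0.212] pointing down, gripper open.
Joint ranges: [-2.62, 2.62], [-0.44, 2.09], [-1.27, 1.32], [0.08, 2.57], [-1.32, 4.46], [0.12, 2], [-2.74, 2.74]. Speed limits (rad/s): [2.22, 2.22, 3.01, 3.01, 3.14, 3.14, 3.14].

## Interface

Orientations are given as a rotation vector (axis times angle).
In Python, from cell import arm, imaging, job gives the robot as it stands.
- The arm moves only by the tool jog_arm, never from a script. Its argument "moves" is a list of rows, each an object with "fingers": the closure, from -1 (fully open) to 1 (shut); "xyz": the shift along the tool's x, y, z in cm, a list of three; "angular": the turn, a rotation vector about the tool's x, y, z in rad, a list of three. In form: [{"fingers": fingers, "xyz": [dx, dy, dz], "angular": [ax, ay, az]}, ...]. A call has 1 to 12 rows; each row is the pose to reach, as a shift and turn from the pose commanded when the call began, along the tool's axes at that moment; what a row does not reach only later rows make up. A row lasts 1/8 s, in which the tool goes at most 62.5 mm and 10.7 degrees, less where a joint would pass 70% of its speed; a pose out of reach is approached as far as the arm can. A call with a gripper value outside its range is refused whole. The fingers move at their own pace and stop on an object; "grip_force" is the grip in N (left out, the last holds). Time passes only in rows, so rows that repeat a pose let the fingers close. It gives the time, the measured TCP pose, the force and the opening at its end, in the units of the state.
- arm.observe(): the state, without advancing time (a new reading comes with each control period).
- imaging.get_image(name): name is "scene" or "top"; returns the picture (480x640x3 uint8, red, green, blue); there is no depth.
- imaging.camera_params(name): a dict with "fx", "fy", "cx", "cy" (pixels), "rvec" (rotation vector, rad) and "tvec" (3), from world to camera coordinates, as OpenCV has them. Camera axes: x right, y down, z forward; pixel columns grow to the right and rows downward; lengths in m; the calibration is good to about 2 mm. A picture is of the moment at which its call begins. camera_params takes no time and is no camera call.
- job.sign_off(): hands the job in, once; it reports no verdict.
The state is a dict: "clock": time; "joints": joint angles; "dq": joint speeds; "joint_efforts": joint torques, N m; "position": TCP position; "ee_rot": TCP orientation; "force": force on the tool from outside, world axes, zero at the start; "ft_torque": the same for the moment, N m; "width": opening from 0.0 (shut) to 1.0 (fully open).
Only numpy, scipy, OpenCV 4.12 (cv2) and the standard library are available. Lean on these libraries where they do the work, as an engineer would, in place of code of your own. Each camera call takes 0.05 s, during which the arm holds its last target. There are 200 camera calls.

## Task

One of the two bench mixers carries the rack of tubes: reset that one. Push its sliding shutter towards the robot until it is open, reach a fingertip into the round well underneath, press the sunken key all the way down and hold it for about two seconds, then let it up and push the shutter fully closed again. Leave the other mixer's controls alone and do not shift or lift the rack or the things standing on the bench.

Things in the scene. Friction and masses are not known exactly. Their poses are not given: they have to be found in the camera images.
- mixer: The mixer to reset, carrying the rack; may stand left or right: fixed bench mixer, 260 (x) by 300 (y) mm. Origin: centre of underside; x leads away from the robot, y left, z up. Left half (y > 0): flat white control deck, top at z 85 mm, with shutter and reset well. Right half: still platform, top at z 95 mm, y -150..-10 mm.
- shutter (a joint): m. Dark steel block 90 (x) by 104 (y) mm, top 13 mm above the deck, slides along the mixer's x at y 80 mm. 0 = closed: spans x -25..65 mm, over the well. Grows as it slides to -x (to the robot), stop at 0.065 = open: x -90..0. Friction 2 N; stays where left; push on its end faces. May start 20 mm ajar. 8 mm high rails beside it, y 19..25 and 135..141 mm, x -125..105.
- shutter_mid (a point): centre of the top face of that shutter block (moves with it), 13 mm above the deck
- well_mouth (a point): centre of the mouth of the reset well, at deck height, mixer x 30, y 80 mm (fixed to the mixer). The well is round, 50 mm across, vertical, 28 mm deep, open only upwards
- key_top (a point): centre of the top of the round grey reset key, 26 mm across, in the middle of the well, 20 mm below the deck when up
- key (a joint): m; sunken reset key: 0 = up, grows as it is pressed down, stop at 0.006 (fully pressed). Sprung: 2 N at the start of travel, 5 N at the stop; springs back.
- idle_mixer: The other mixer, alike but with an empty platform; leave it alone: fixed bench mixer, 260 (x) by 300 (y) mm. Origin: centre of underside; x leads away from the robot, y left, z up. Left half (y > 0): flat white control deck, top at z 85 mm, with shutter and reset well. Right half: still platform, top at z 95 mm, y -150..-10 mm.
- idle_shutter_mid (a point): centre of the top face of the other mixer's shutter block, which must stay where it is
- idle_key (a joint): the other mixer's m; sunken reset key: 0 = up, grows as it is pressed down, stop at 0.006 (fully pressed). Sprung: 2 N at the start of travel, 5 N at the stop; springs back. Must not be pressed.
- rack: clear rack, 140 by 80 mm, with nine white-capped tubes, 102 mm tall over the caps, standing loose on the platform of the mixer to reset. Origin: centre of its underside, on the platform; long side along x. Not to be moved or lifted
- wash_bottle: white bottle, 72 mm across, 190 mm tall, loose on the worktop to the left; origin at its underside; leave alone
- tube_box: yellow divided box 130 by 90 by 50 mm, loose on the worktop to the right; origin at its underside; leave alone
- jar: small glass jar, 52 mm across, 60 mm tall, loose on the worktop beyond the mixers; origin at its underside; leave alone

How it is judged:
By the outcome, as a careful person would: the job done as asked, in the order asked, and still so for the second after the job is handed in, with the robot touching nothing.
It also fails if it takes over 58 s, if anything falls off the work surface, if the arm or the gripper's body presses on something with over 40 N, if the wrist force passes 120 N, or if a joint passes its speed limit or range.

## Working session

There is one attempt and no reset: what is moved stays moved. The work goes in short steps, Python scripts to look and compute and a tool call to move; the robot and the scene stay as the last step left them, time stands still between calls to the robot, and variables do not carry over. Pictures are saved under pics/ and viewed, about 8 in all and at most 12, crops included, and the job is handed in when it is done.

Besides the shell and the picture viewer there is one more tool, called after "Call:" by a JSON object that holds its "fn" and its "kwargs". jog_arm: Moves the arm, as the interface text tells. Its arguments: {"type":"object","properties":{"moves":{"type":"array"},"grip_force":{"type":"number"}},"required":["moves"]}

```bash
mkdir -p pics; ls; python3 - <<'E'
from cell import arm, imaging, job
import cv2, numpy as np
s=arm.observe(); print(s['clock'],s['position'],s['ee_rot'],s['force'],s['width'])
for n in('scene','top'):
    im=imaging.get_image(n); cv2.imwrite(f'pics/{n}0.png',im[...,::-1]); p=imaging.camera_params(n)
    print(n,{k:np.round(v,4) for k,v in p.items()}, 'campos',np.round(-cv2.Rodrigues(np.array(p['rvec'],float))[0].T@np.array(p['tvec']).ravel(),3))
E
```

```text
pics
0.0 [ 0.1433983  -0.60776585  0.2113416 ] [-3.11896154e+00 -3.62965910e-01  4.85142099e-04] [ 0.31783672  0.31183191 -0.04793285] 0.9981688922474306
scene {'fx': np.float64(611.4712), 'fy': np.float64(611.4712), 'cx': np.float64(315.0679), 'cy': np.float64(244.101), 'rvec': array([ 1.6603,  2.1019, -0.6427]), 'tvec': array([ 0.1661, -0.4548,  1.9819])} campos [1.508 0.156 1.365]
top {'fx': np.float64(472.4462), 'fy': np.float64(472.4462), 'cx': np.float64(322.7562), 'cy': np.float64(247.7017), 'rvec': array([ 2.1795, -2.1282,  0.1731]), 'tvec': array([-0.0247,  0.6244,  1.3646])} campos [0.422 0.011 1.44 ]
```

View pics/scene0.png

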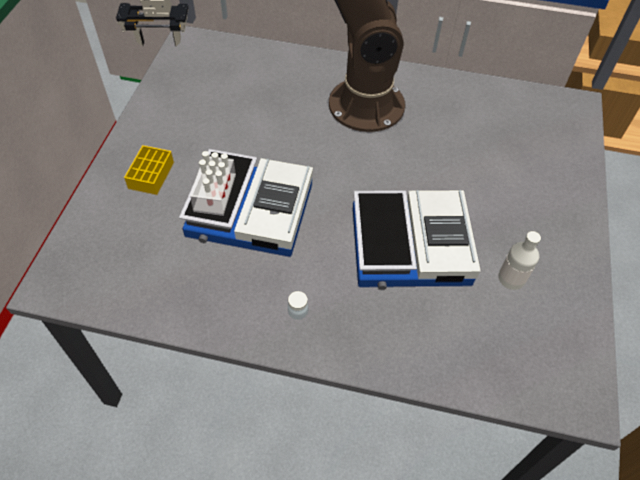

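View pics/top0.png

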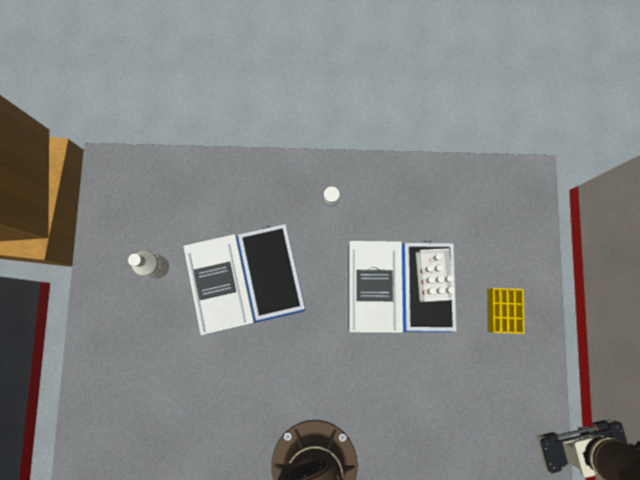

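The top view shows the rack mixer on the robot's right: white deck at about (349..402, 241..332), shutter at (357..393, 270..301), well arc at (373,268), so it starts ajar. In the scene view the same deck is near (275,200), with the idle mixer on the other side.

```bash
cat > h.py <<'E'
import cv2, numpy as np
from cell import imaging
def ray(n,uv,z):
    p=imaging.camera_params(n); K=np.array([[p['fx'],0,p['cx']],[0,p['fy'],p['cy']],[0,0,1]])
    R=cv2.Rodrigues(np.array(p['rvec'],float))[0]; c=-R.T@np.array(p['tvec'],float).ravel()
    uv=np.atleast_2d(uv); d=(R.T@np.linalg.inv(K)@np.c_[uv,np.ones(len(uv))].T).T
    return c+d*((z-c[2])/d[:,2])[:,None]
def blob(m,seed):
    n,l,st,c=cv2.connectedComponentsWithStats(m.astype(np.uint8),connectivity=4)
    y,x=np.nonzero(m); i=np.argmin((x-seed[0])**2+(y-seed[1])**2); k=l[y[i],x[i]]
    return (l==k).astype(np.uint8)
def quad(b):
    c=max(cv2.findContours(b,cv2.RETR_EXTERNAL,cv2.CHAIN_APPROX_NONE)[0],key=cv2.contourArea)
    return cv2.minAreaRect(c), c.reshape(-1,2)
E
python3 - <<'E'
from h import *
for n,ds,ss in(('top',(353,320),(375,286)),('scene',(292,185),(276,197))):
    im=cv2.imread(f'pics/{n}0.png'); hsv=cv2.cvtColor(im,cv2.COLOR_BGR2HSV).astype(int)
    for name,m,sd,z in(('deck',(hsv[...,2]>185)&(hsv[...,1]<40),ds,.085),('shut',(hsv[...,2]<100)&(hsv[...,1]<90),ss,.098)):
        b=blob(m,sd); _,c=quad(b)
        w=ray(n,c,z)[:,:2]; r=cv2.minAreaRect((w*1000).astype(np.float32))
        print(n,name,b.sum(),cv2.boundingRect(b),np.round(r[0],1),np.round(r[1],1),round(r[2],1)); print(np.round(cv2.boxPoints(r)).tolist())
im=cv2.imread('pics/top0.png')[235:340,340:465]; a=cv2.resize(im,None,fx=5,fy=5,interpolation=2)
cv2.imwrite('pics/c1.png',a)
E
```

```text
top deck 3476 (350, 241, 53, 92) [ 512.7 -164.2] [261.4 148.6] 0.8
[[381.0, -92.0], [383.0, -240.0], [644.0, -237.0], [642.0, -88.0]]
top shut 704 (357, 270, 35, 31) [ 513.8 -157.4] [85.7 97.3] 0.7
[[470.0, -109.0], [472.0, -207.0], [557.0, -206.0], [556.0, -108.0]]
scene deck 2998 (235, 158, 78, 84) [ 514.3 -163.7] [262.1 151.7] 0.9
[[382.0, -90.0], [384.0, -242.0], [647.0, -237.0], [644.0, -86.0]]
scene shut 775 (254, 181, 45, 33) [ 522.  -158.6] [ 97.  103.4] 0.8
[[473.0, -108.0], [474.0, -211.0], [571.0, -210.0], [570.0, -106.0]]
```

View pics/c1.png

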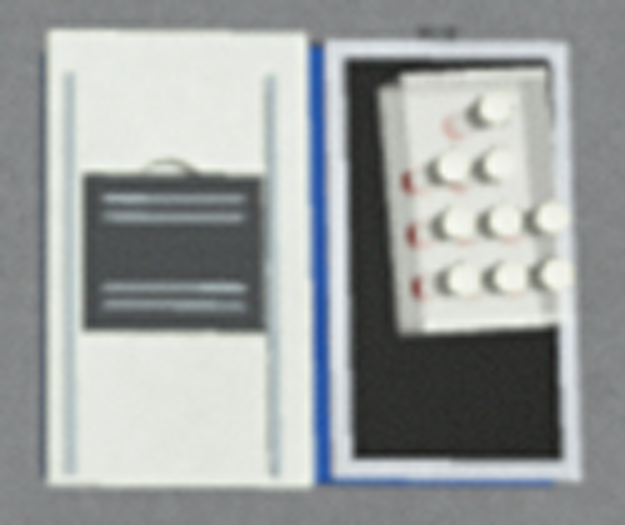

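Mixer pose: origin x≈0.514, yaw≈+0.9°. The well is at about (0.543, -0.158). The shutter is 20 mm ajar, with its far face at x≈0.558. Next I close the fingers, rise, and travel over to beyond the shutter with the jaw axis along x, which keeps the wide gripper body off the rack.

Call:
{"fn": "jog_arm", "kwargs": {"moves": [{"fingers": 1,"xyz": [0,0,-6],"angular": [0,0,0]},{"fingers": 1,"xyz": [0,0,-10],"angular": [0,0,0]},{"fingers": 1,"xyz": [6,-3.6,-10],"angular": [0,0,-0.15]},{"fingers": 1,"xyz": [11,-6.6,-10],"angular": [0,0,-0.3]},{"fingers": 1,"xyz": [16.5,-9.9,-10],"angular": [0,0,-0.45]},{"fingers": 1,"xyz": [22,-13.2,-10],"angular": [0,0,-0.6]},{"fingers": 1,"xyz": [27.5,-16.5,-10],"angular": [0,0,-0.75]},{"fingers": 1,"xyz": [33,-19.8,-10],"angular": [0,0,-0.9]},{"fingers": 1,"xyz": [38.5,-23.1,-10],"angular": [0,0,-1.05]},{"fingers": 1,"xyz": [44,-26.4,-10],"angular": [0,0,-1.2]},{"fingers": 1,"xyz": [50,-29.9,-10],"angular": [0,0,-1.354]},{"fingers": 1,"xyz": [55,-32.9,-10],"angular": [0,0,-1.354]}], "grip_force": 20}}

```text
clock: 1.6
position: [0.5928, -0.1717, 0.3118]
ee_rot: [-2.203, -2.239, 0.001]
force: [0.8, -1.0, 0.1]
width: 0.007
```

Call:
{"fn": "jog_arm", "kwargs": {"moves": [{"fingers": 1,"xyz": [0,0,5],"angular": [0,0,0]},{"fingers": 1,"xyz": [0,0,10],"angular": [0,0,0]},{"fingers": 1,"xyz": [0,0,15],"angular": [0,0,0]},{"fingers": 1,"xyz": [0,0,15],"angular": [0,0,0]},{"fingers": 1,"xyz": [0,0,15],"angular": [0,0,0]}]}}

```text
clock: 2.22
position: [0.5929, -0.1729, 0.1639]
ee_rot: [2.204, 2.237, 0.002]
force: [0.7, 0.2, -0.2]
width: 0.006
```

```bash
python3 - <<'E'
from h import *
from cell import arm
s=arm.observe(); print(s['clock'],s['position'],s['ee_rot'],s['force'],s['width'])
a=imaging.get_image('scene')[120:270,170:340,::-1]; b=imaging.get_image('top')[220:350,330:480,::-1]
cv2.imwrite('pics/c2.png',np.hstack([cv2.resize(a,(425,375)),cv2.resize(b,(375,325)) if 0 else cv2.resize(b,(375,375))]))
E
```

```text
2.225 [ 0.59287192 -0.17289298  0.16388915] [2.20398243e+00 2.23687291e+00 1.78998191e-03] [ 0.66333042  0.23932452 -0.18266636] 0.006104278346628091
```

View pics/c2.png

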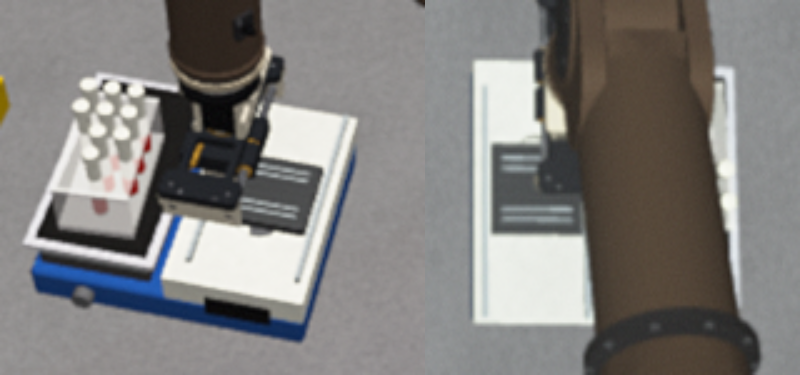

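The shutter is still ajar, about (500..580, 145..232) in the right half, and the rack is clear of the gripper. Next I centre on the slide axis and lower beyond the far face.

Call:
{"fn": "jog_arm", "kwargs": {"moves": [{"fingers": 1,"xyz": [1.6,0.5,0],"angular": [0,0,0]},{"fingers": 1,"xyz": [1.6,0.5,2],"angular": [0,0,0]},{"fingers": 1,"xyz": [1.6,0.5,4],"angular": [0,0,0]},{"fingers": 1,"xyz": [1.6,0.5,5],"angular": [0,0,0]},{"fingers": 1,"xyz": [1.6,0.5,5.6],"angular": [0,0,0]},{"fingers": 1,"xyz": [1.6,0.5,5.6],"angular": [0,0,0]}]}}

```text
clock: 3.08
position: [0.5969, -0.1565, 0.1063]
ee_rot: [2.205, 2.238, 0.0]
force: [-0.5, -0.2, -0.2]
width: 0.004
```

Call:
{"fn": "jog_arm", "kwargs": {"moves": [{"fingers": 1,"xyz": [0,-1,0],"angular": [0,0,0]},{"fingers": 1,"xyz": [0,-2,0],"angular": [0,0,0]},{"fingers": 1,"xyz": [0,-2.8,0],"angular": [0,0,0]},{"fingers": 1,"xyz": [0,-3.6,0],"angular": [0,0,0]},{"fingers": 1,"xyz": [0,-4.4,0],"angular": [0,0,0]},{"fingers": 1,"xyz": [0,-5.2,0],"angular": [0,0,0]},{"fingers": 1,"xyz": [0,-5.6,0],"angular": [0,0,0]},{"fingers": 1,"xyz": [0,-5.6,0],"angular": [0,0,0]}]}}

```text
clock: 4.08
position: [0.5405, -0.1577, 0.1062]
ee_rot: [2.205, 2.238, -0.0]
force: [-0.4, -0.4, 0.1]
width: 0.003
```

Call:
{"fn": "jog_arm", "kwargs": {"moves": [{"fingers": 1,"xyz": [0,-0.4,0],"angular": [0,0,0]},{"fingers": 1,"xyz": [0,-0.8,0],"angular": [0,0,0]},{"fingers": 1,"xyz": [0,-1.2,0],"angular": [0,0,0]}]}}

```text
clock: 4.45
position: [0.5284, -0.1578, 0.1061]
ee_rot: [-2.205, -2.238, 0.0]
force: [-0.6, -0.6, 0.1]
width: 0.005
```

```bash
cat > snap.py <<'E'
import sys
from h import *
from cell import arm
s=arm.observe(); print(s['clock'],s['position'],s['force'])
a=imaging.get_image('scene')[130:250,190:340,::-1]
cv2.imwrite(f'pics/{sys.argv[1]}.png',cv2.resize(a,(750,600),interpolation=2))
E
python3 snap.py c3
```

```text
4.45 [ 0.52836034 -0.15776939  0.10606441] [-0.56324838 -0.6247407   0.10972379]
```

View pics/c3.png

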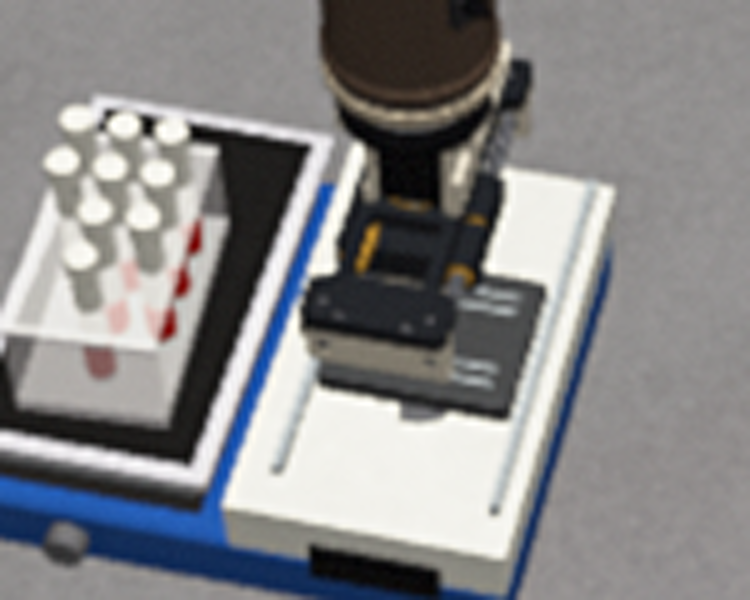

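```bash
python3 - <<'E'
from h import *
def proj(n,P):
    p=imaging.camera_params(n); K=np.array([[p['fx'],0,p['cx']],[0,p['fy'],p['cy']],[0,0,1]])
    return cv2.projectPoints(np.array(P,float),np.array(p['rvec'],float),np.array(p['tvec'],float),K,None)[0][:,0]
P=[[.528,-.158,.089],[.528,-.158,.106],[.528+.095,-.158-.0375,.155],[.528+.095,-.158+.0375,.155],[.528-.095,-.158+.0375,.155],[.558,-.106,.098],[.558,-.21,.098],[.513,-.106,.098]]
print(((proj('scene',P)-[190,130])*5).round())
# blue/other: shutter blob now
im=cv2.cvtColor(imaging.get_image('scene'),cv2.COLOR_RGB2BGR)
cv2.imwrite('pics/s3.png',im)
E
```

```text
[[427. 355.]
 [426. 334.]
 [300. 402.]
 [445. 430.]
 [538. 154.]
 [508. 406.]
 [317. 369.]
 [529. 341.]]
```

```bash
python3 - <<'E'
from h import *
def proj(n,P):
    p=imaging.camera_params(n); K=np.array([[p['fx'],0,p['cx']],[0,p['fy'],p['cy']],[0,0,1]])
    return cv2.projectPoints(np.array(P,float),np.array(p['rvec'],float),np.array(p['tvec'],float),K,None)[0][:,0]
t=np.array([.1434,-.6078,.2113]); y=np.array([.23,-.973,0])
for n in('scene','top'): print(n,proj(n,[t,t+.055*y-[0,0,.017],t-.055*y-[0,0,.017]]).round(1))
a=cv2.imread('pics/scene0.png')[0:60,100:210]; b=cv2.imread('pics/s3.png')[165:225,225:325]
cv2.imwrite('pics/c4.png',np.hstack([cv2.resize(a,(400,220),interpolation=2),cv2.resize(b,(400,220),interpolation=2)]))
E
```

```text
scene [[160.5  47. ]
 [142.9  51.6]
 [180.2  52. ]]
top [[557.9 434. ]
 [575.1 427.6]
 [533.8 437.2]]
```

View pics/c4.png

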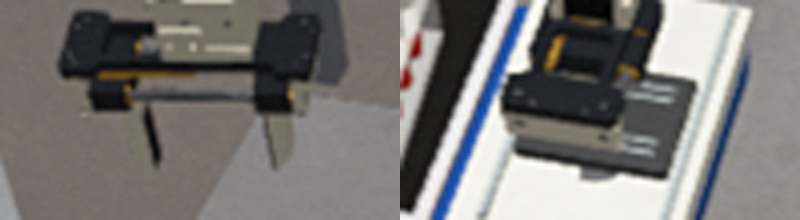

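The shutter has not moved, and its far-right corner is still at crop (510,415) in the larger view. There was no push force either. In the start picture the fingertips sit near rows 46, about 6 px above where the stated geometry puts them, so the tips must be roughly 20 mm higher than I assumed. I'll go back beyond the shutter and find the deck by touch.

Call:
{"fn": "jog_arm", "kwargs": {"moves": [{"fingers": 1,"xyz": [0,2.5,0],"angular": [0,0,0]},{"fingers": 1,"xyz": [0,5,0],"angular": [0,0,0]},{"fingers": 1,"xyz": [0.1,7.5,0],"angular": [0,0,0]},{"fingers": 1,"xyz": [0.1,7.5,0.5],"angular": [0,0,0]},{"fingers": 1,"xyz": [0.1,7.5,0.8],"angular": [0,0,0]},{"fingers": 1,"xyz": [0.1,7.5,0.8],"angular": [0,0,0]}]}}

```text
clock: 5.3
position: [0.6024, -0.1559, 0.0977]
ee_rot: [-2.204, -2.237, 0.002]
force: [0.3, -1.0, 0.7]
width: 0.003
```

```bash
python3 snap.py c5
```

```text
5.3 [ 0.60241773 -0.15592208  0.097691  ] [ 0.3057613  -0.98985416  0.71172116]
```

View pics/c5.png

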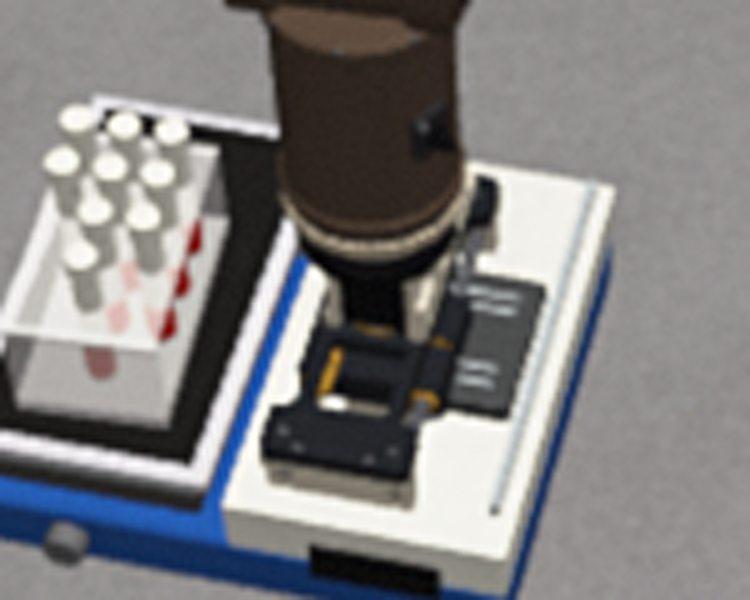

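Call:
{"fn": "jog_arm", "kwargs": {"moves": [{"fingers": 1,"xyz": [0,0,0.3],"angular": [0,0,0]},{"fingers": 1,"xyz": [0,0,0.5],"angular": [0,0,0]},{"fingers": 1,"xyz": [0,0,0.7],"angular": [0,0,0]},{"fingers": 1,"xyz": [0,0,0.7],"angular": [0,0,0]}]}}

```text
clock: 5.85
position: [0.6035, -0.1557, 0.0909]
ee_rot: [-2.205, -2.238, 0.0]
force: [0.7, 0.0, 0.6]
width: 0.003
```

Call:
{"fn": "jog_arm", "kwargs": {"moves": [{"fingers": 1,"xyz": [0,0,0.2],"angular": [0,0,0]},{"fingers": 1,"xyz": [0,0,0.4],"angular": [0,0,0]},{"fingers": 1,"xyz": [0,0,0.5],"angular": [0,0,0]},{"fingers": 1,"xyz": [0,0,0.5],"angular": [0,0,0]}]}}

```text
clock: 6.35
position: [0.6036, -0.1557, 0.086]
ee_rot: [-2.205, -2.238, 0.0]
force: [-0.2, 0.4, -0.2]
width: 0.003
```

Call:
{"fn": "jog_arm", "kwargs": {"moves": [{"fingers": 1,"xyz": [0,0,0.15],"angular": [0,0,0]},{"fingers": 1,"xyz": [0,0,0.3],"angular": [0,0,0]},{"fingers": 1,"xyz": [0,0,0.4],"angular": [0,0,0]},{"fingers": 1,"xyz": [0,0,0.4],"angular": [0,0,0]}]}}

```text
clock: 6.85
position: [0.6036, -0.1557, 0.082]
ee_rot: [-2.205, -2.238, 0.0]
force: [0.2, 0.5, 0.0]
width: 0.004
```

Call:
{"fn": "jog_arm", "kwargs": {"moves": [{"fingers": 1,"xyz": [0,0,0.15],"angular": [0,0,0]},{"fingers": 1,"xyz": [0,0,0.3],"angular": [0,0,0]},{"fingers": 1,"xyz": [0,0,0.4],"angular": [0,0,0]},{"fingers": 1,"xyz": [0,0,0.4],"angular": [0,0,0]}]}}

```text
clock: 7.35
position: [0.6035, -0.1557, 0.078]
ee_rot: [-2.205, -2.238, 0.0]
force: [-0.5, 0.0, -0.3]
width: 0.008
```

Call:
{"fn": "jog_arm", "kwargs": {"moves": [{"fingers": 1,"xyz": [0,0,0.1],"angular": [0,0,0]},{"fingers": 1,"xyz": [0,0,0.2],"angular": [0,0,0]},{"fingers": 1,"xyz": [0,0,0.3],"angular": [0,0,0]},{"fingers": 1,"xyz": [0,0,0.3],"angular": [0,0,0]}]}}

```text
clock: 7.85
position: [0.6036, -0.1557, 0.075]
ee_rot: [-2.205, -2.238, 0.0]
force: [0.5, -0.6, 0.7]
width: 0.005
```

```bash
python3 snap.py c6
```

```text
7.85 [ 0.6035583  -0.1556821   0.07502596] [ 0.48594924 -0.64690938  0.67033626]
```

View pics/c6.png

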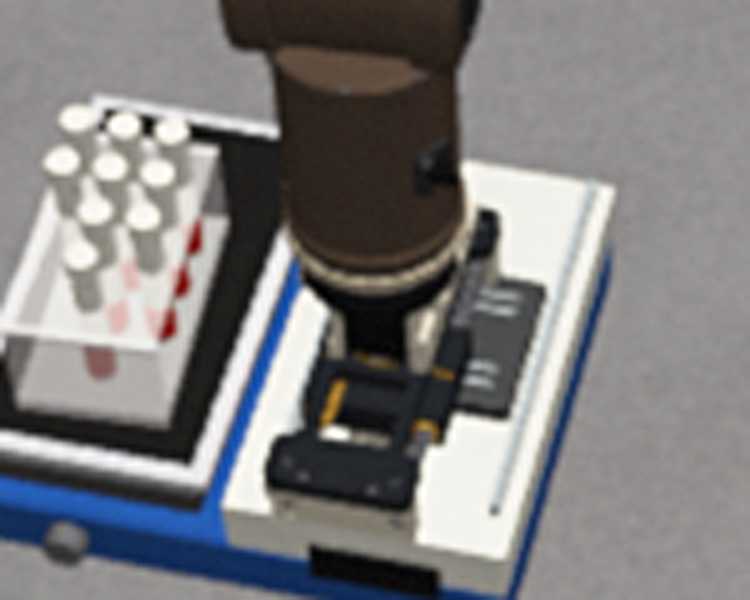

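```bash
python3 - <<'E'
from h import *
from scipy.optimize import least_squares
def proj(n,P):
    p=imaging.camera_params(n); K=np.array([[p['fx'],0,p['cx']],[0,p['fy'],p['cy']],[0,0,1]])
    return cv2.projectPoints(np.array(P,float),np.array(p['rvec'],float),np.array(p['tvec'],float),K,None)[0][:,0]
T=np.array([[.5284,-.1578,.1061],[.6024,-.1559,.0977],[.6036,-.1557,.075]])
L=np.array([[310,355],[268,478],[270,503.]])/5+[190,130]; R=np.array([[452,378],[412,505],[414,530.]])/5+[190,130]
for o,n in((L,'L'),(R,'R')):
    r=least_squares(lambda d:(proj('scene',T+d)-o).ravel(),[.09,0,.05]); print(n,r.x.round(3),r.fun.round(2), 'sd',np.sqrt(np.diag(np.linalg.inv(r.jac.T@r.jac))).round(3))
    for dx in(.05,.06,.07,.095):
        r=least_squares(lambda d:(proj('scene',T+[dx,d[0],d[1]])-o).ravel(),[0,.05]); print(dx,r.x.round(3))
a=imaging.get_image('top')[220:350,330:480,::-1]
cv2.imwrite('pics/c7.png',cv2.resize(a,(690,598),interpolation=2))
E
```

```text
L [ 0.045 -0.051  0.023] [-0.76 -0.12  0.25 -0.27  0.49  0.4 ] sd [0.038 0.016 0.054]
0.05 [-0.049  0.03 ]
0.06 [-0.045  0.044]
0.07 [-0.041  0.058]
0.095 [-0.031  0.093]
R [0.061 0.03  0.047] [-0.7  -0.09  0.39 -0.33  0.3   0.42] sd [0.037 0.012 0.052]
0.05 [0.026 0.032]
0.06 [0.03  0.046]
0.07 [0.033 0.06 ]
0.095 [0.041 0.096]
```

View pics/c7.png

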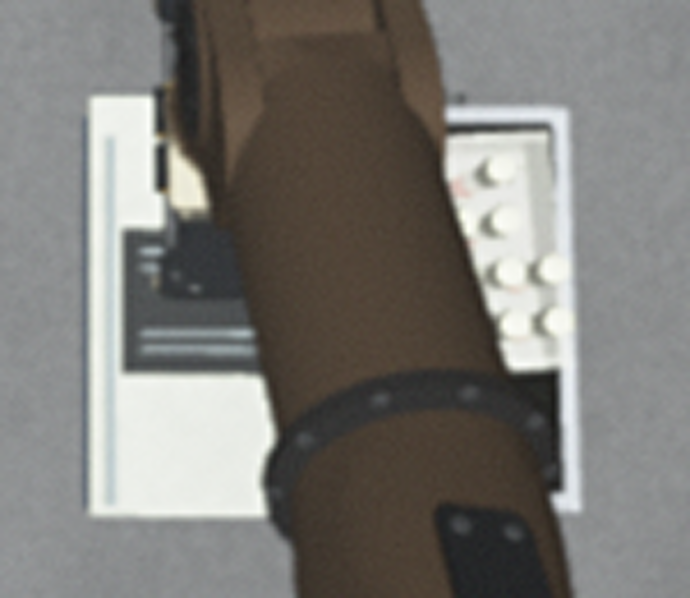

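The top view shows the gripper's robot-side end at crop row 297, about x=0.507, which agrees with the measured TCP x. So the horizontal pose is right and only the height is off; I'll keep feeling downwards.

Call:
{"fn": "jog_arm", "kwargs": {"moves": [{"fingers": 1,"xyz": [0,0,0.1],"angular": [0,0,0]},{"fingers": 1,"xyz": [0,0,0.2],"angular": [0,0,0]},{"fingers": 1,"xyz": [0,0,0.3],"angular": [0,0,0]},{"fingers": 1,"xyz": [0,0,0.3],"angular": [0,0,0]}]}}

```text
clock: 8.45
position: [0.6035, -0.1557, 0.072]
ee_rot: [-2.205, -2.238, 0.0]
force: [-0.7, 1.0, -0.4]
width: 0.007
```

Call:
{"fn": "jog_arm", "kwargs": {"moves": [{"fingers": 1,"xyz": [0,0,0.1],"angular": [0,0,0]},{"fingers": 1,"xyz": [0,0,0.2],"angular": [0,0,0]},{"fingers": 1,"xyz": [0,0,0.3],"angular": [0,0,0]},{"fingers": 1,"xyz": [0,0,0.3],"angular": [0,0,0]}]}}

```text
clock: 8.95
position: [0.6037, -0.1557, 0.0707]
ee_rot: [2.204, 2.237, -0.0]
force: [-6.6, 0.2, 15.0]
width: 0.003
```

Contact at measured z≈0.0708, so the fingertip is about 31 mm higher than the stated geometry: tip z = measured z + 0.014. I lift 4 mm, which puts the tip at about 0.088, and push.

Call:
{"fn": "jog_arm", "kwargs": {"moves": [{"fingers": 1,"xyz": [0,0,-0.5],"angular": [0,0,0]},{"fingers": 1,"xyz": [0,-0.8,-0.5],"angular": [0,0,0]},{"fingers": 1,"xyz": [0,-1.6,-0.5],"angular": [0,0,0]},{"fingers": 1,"xyz": [-0.1,-2.4,-0.5],"angular": [0,0,0]},{"fingers": 1,"xyz": [-0.1,-3.2,-0.5],"angular": [0,0,0]},{"fingers": 1,"xyz": [-0.1,-3.8,-0.5],"angular": [0,0,0]},{"fingers": 1,"xyz": [-0.1,-4.4,-0.5],"angular": [0,0,0]}]}}

```text
clock: 9.82
position: [0.5599, -0.1574, 0.0744]
ee_rot: [2.204, 2.237, 0.001]
force: [1.7, -0.2, -0.5]
width: 0.004
```

Call:
{"fn": "jog_arm", "kwargs": {"moves": [{"fingers": 1,"xyz": [0,-0.6,0],"angular": [0,0,0]},{"fingers": 1,"xyz": [0,-1.2,0],"angular": [0,0,0]},{"fingers": 1,"xyz": [0,-1.8,0],"angular": [0,0,0]},{"fingers": 1,"xyz": [0,-2.3,0],"angular": [0,0,0]},{"fingers": 1,"xyz": [0,-2.3,0],"angular": [0,0,0]}]}}

```text
clock: 10.45
position: [0.5359, -0.1577, 0.0741]
ee_rot: [-2.205, -2.237, 0.001]
force: [0.0, -0.3, 1.2]
width: 0.006
```

Call:
{"fn": "jog_arm", "kwargs": {"moves": [{"fingers": 1,"xyz": [0,-0.3,0],"angular": [0,0,0]},{"fingers": 1,"xyz": [0,-0.6,0],"angular": [0,0,0]},{"fingers": 1,"xyz": [0,-0.6,0],"angular": [0,0,0]}]}}

```text
clock: 10.82
position: [0.5303, -0.1578, 0.0741]
ee_rot: [-2.205, -2.238, 0.001]
force: [0.6, -0.7, 1.4]
width: 0.009
```

```bash
python3 snap.py c8
```

```text
10.825 [ 0.53029504 -0.15775806  0.07407403] [ 0.63576532 -0.66564335  1.38872265]
```

View pics/c8.png

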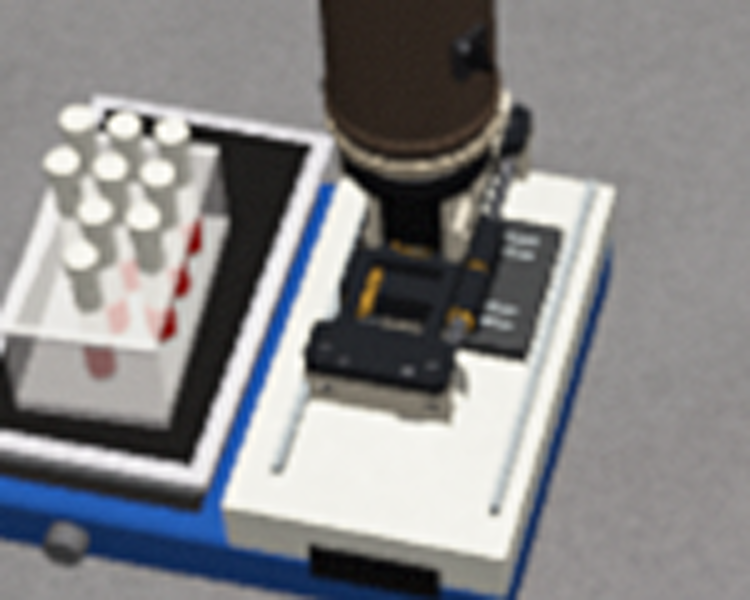

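The shutter's far corner is now at crop (527,355) and fully open would be about (529,341), so roughly 10 mm remain. I keep pushing to the stop.

Call:
{"fn": "jog_arm", "kwargs": {"moves": [{"fingers": 1,"xyz": [0,-0.4,0],"angular": [0,0,0]},{"fingers": 1,"xyz": [0,-0.7,0],"angular": [0,0,0]},{"fingers": 1,"xyz": [0,-1.0,0],"angular": [0,0,0]},{"fingers": 1,"xyz": [0,-1.0,0],"angular": [0,0,0]}]}}

```text
clock: 11.38
position: [0.5236, -0.1578, 0.0753]
ee_rot: [2.201, 2.235, 0.006]
force: [8.8, -0.4, 1.3]
width: 0.003
```

Stop reached (8.8 N at x=0.5236). I move back over the well centre and go in.

Call:
{"fn": "jog_arm", "kwargs": {"moves": [{"fingers": 1,"xyz": [0,0.8,-0.3],"angular": [0,0,0]},{"fingers": 1,"xyz": [0,2.3,-0.3],"angular": [0,0,0]},{"fingers": 1,"xyz": [0,2.3,-0.3],"angular": [0,0,0]},{"fingers": 1,"xyz": [0,2.3,0.3],"angular": [0,0,0]},{"fingers": 1,"xyz": [0,2.3,0.6],"angular": [0,0,0]},{"fingers": 1,"xyz": [0,2.3,0.6],"angular": [0,0,0]}]}}

```text
clock: 12.12
position: [0.543, -0.1576, 0.0676]
ee_rot: [-2.204, -2.237, 0.001]
force: [0.1, -0.0, 0.6]
width: 0.006
```

```bash
python3 - <<'E'
from h import *
im=imaging.get_image('scene')[...,::-1]
cv2.imwrite('pics/s9.png',im); hsv=cv2.cvtColor(np.ascontiguousarray(im),cv2.COLOR_BGR2HSV).astype(int)
# far-left corner of shutter: use dark column near left side (y=-.112), scan x in world at z=.098
p=imaging.camera_params('scene'); K=np.array([[p['fx'],0,p['cx']],[0,p['fy'],p['cy']],[0,0,1]])
xs=np.arange(.40,.60,.004); P=np.c_[xs,np.full_like(xs,-.115)+.015*(xs-.5),np.full_like(xs,.098)]
uv=cv2.projectPoints(P,np.array(p['rvec'],float),np.array(p['tvec'],float),K,None)[0][:,0]
v=cv2.remap(np.ascontiguousarray(hsv[...,2]).astype(np.float32),uv[:,0].astype(np.float32),uv[:,1].astype(np.float32),1).ravel()
print([(round(x,3),int(a)) for x,a in zip(xs,v)])
E
```

```text
[(np.float64(0.4), 242), (np.float64(0.404), 242), (np.float64(0.408), 242), (np.float64(0.412), 241), (np.float64(0.416), 242), (np.float64(0.42), 244), (np.float64(0.424), 201), (np.float64(0.428), 81), (np.float64(0.432), 71), (np.float64(0.436), 77), (np.float64(0.44), 80), (np.float64(0.444), 77), (np.float64(0.448), 77), (np.float64(0.452), 79), (np.float64(0.456), 77), (np.float64(0.46), 77), (np.float64(0.464), 77), (np.float64(0.468), 76), (np.float64(0.472), 79), (np.float64(0.476), 78), (np.float64(0.48), 78), (np.float64(0.484), 76), (np.float64(0.488), 78), (np.float64(0.492), 76), (np.float64(0.496), 75), (np.float64(0.5), 77), (np.float64(0.504), 78), (np.float64(0.508), 81), (np.float64(0.512), 73), (np.float64(0.516), 46), (np.float64(0.52), 99), (np.float64(0.524), 218), (np.float64(0.528), 245), (np.float64(0.532), 242), (np.float64(0.536), 242), (np.float64(0.54), 241), (np.float64(0.544), 241), (np.float64(0.548), 241), (np.float64(0.552), 241), (np.float64(0.556), 242), (np.float64(0.56), 242), (np.float64(0.564), 242), (np.float64(0.568), 242), (np.float64(0.572), 242), (np.float64(0.576), 243), (np.float64(0.58), 241), (np.float64(0.584), 241), (np.float64(0.588), 241), (np.float64(0.592), 242), (np.float64(0.596), 242)]
```

The shutter measures x 0.425..0.514, which is open within measuring error, and the tip is 3 mm inside the well with no contact. I continue down to the key.

Call:
{"fn": "jog_arm", "kwargs": {"moves": [{"fingers": 1,"xyz": [0,0,0.5],"angular": [0,0,0]},{"fingers": 1,"xyz": [0,0,0.9],"angular": [0,0,0]},{"fingers": 1,"xyz": [0,0,1.3],"angular": [0,0,0]},{"fingers": 1,"xyz": [0,0,1.3],"angular": [0,0,0]}]}}

```text
clock: 12.68
position: [0.5433, -0.1575, 0.0547]
ee_rot: [-2.204, -2.238, 0.001]
force: [-0.4, 1.0, 0.4]
width: 0.006
```

Call:
{"fn": "jog_arm", "kwargs": {"moves": [{"fingers": 1,"xyz": [0,0,0.3],"angular": [0,0,0]},{"fingers": 1,"xyz": [0,0,0.6],"angular": [0,0,0]},{"fingers": 1,"xyz": [0,0,0.6],"angular": [0,0,0]}]}}

```text
clock: 13.05
position: [0.5438, -0.1576, 0.0491]
ee_rot: [2.205, 2.238, 0.0]
force: [0.7, -0.7, 4.1]
width: 0.0
```

Call:
{"fn": "jog_arm", "kwargs": {"moves": [{"fingers": 1,"xyz": [0,0,0.4],"angular": [0,0,0]},{"fingers": 1,"xyz": [0,0,0.6],"angular": [0,0,0]},{"fingers": 1,"xyz": [0,0,0.6],"angular": [0,0,0]},{"fingers": 1,"xyz": [0,0,0.6],"angular": [0,0,0]},{"fingers": 1,"xyz": [0,0,0.6],"angular": [0,0,0]},{"fingers": 1,"xyz": [0,0,0.6],"angular": [0,0,0]}]}}

```text
clock: 13.8
position: [0.544, -0.1576, 0.0444]
ee_rot: [2.204, 2.237, 0.0]
force: [-5.8, 0.4, 18.6]
width: 0.006
```

Call:
{"fn": "jog_arm", "kwargs": {"moves": [{"fingers": 1,"xyz": [0,0,0],"angular": [0,0,0]},{"fingers": 1,"xyz": [0,0,0],"angular": [0,0,0]},{"fingers": 1,"xyz": [0,0,0],"angular": [0,0,0]},{"fingers": 1,"xyz": [0,0,0],"angular": [0,0,0]},{"fingers": 1,"xyz": [0,0,0],"angular": [0,0,0]},{"fingers": 1,"xyz": [0,0,0],"angular": [0,0,0]},{"fingers": 1,"xyz": [0,0,0],"angular": [0,0,0]},{"fingers": 1,"xyz": [0,0,0],"angular": [0,0,0]},{"fingers": 1,"xyz": [0,0,0],"angular": [0,0,0]},{"fingers": 1,"xyz": [0,0,0],"angular": [0,0,0]},{"fingers": 1,"xyz": [0,0,0],"angular": [0,0,0]},{"fingers": 1,"xyz": [0,0,0],"angular": [0,0,0]}]}}

```text
clock: 15.3
position: [0.544, -0.1576, 0.0444]
ee_rot: [2.204, 2.237, 0.0]
force: [-6.0, -0.1, 18.8]
width: 0.002
```

Call:
{"fn": "jog_arm", "kwargs": {"moves": [{"fingers": 1,"xyz": [0,0,0],"angular": [0,0,0]},{"fingers": 1,"xyz": [0,0,-2],"angular": [0,0,0]},{"fingers": 1,"xyz": [0,0,-5],"angular": [0,0,0]},{"fingers": 1,"xyz": [0,0,-9],"angular": [0,0,0]},{"fingers": 1,"xyz": [0,-5,-9],"angular": [0,0,0]},{"fingers": 1,"xyz": [0,-10,-9],"angular": [0,0,0]},{"fingers": 1,"xyz": [0,-16,-9],"angular": [0,0,0]},{"fingers": 1,"xyz": [0,-16,-9],"angular": [0,0,0]},{"fingers": 1,"xyz": [0,-16,-6],"angular": [0,0,0]},{"fingers": 1,"xyz": [0,-16,-4],"angular": [0,0,0]},{"fingers": 1,"xyz": [0,-16,-3.2],"angular": [0,0,0]},{"fingers": 1,"xyz": [0,-16,-3.2],"angular": [0,0,0]}]}}

```text
clock: 16.8
position: [0.384, -0.1598, 0.0749]
ee_rot: [-2.204, -2.238, 0.0]
force: [-0.3, 0.1, 0.9]
width: 0.01
```

Call:
{"fn": "jog_arm", "kwargs": {"moves": [{"fingers": 1,"xyz": [0,1.2,0],"angular": [0,0,0]},{"fingers": 1,"xyz": [0,2.2,0],"angular": [0,0,0]},{"fingers": 1,"xyz": [0,3,0],"angular": [0,0,0]},{"fingers": 1,"xyz": [0,3.8,0],"angular": [0,0,0]},{"fingers": 1,"xyz": [0,4.6,0],"angular": [0,0,0]},{"fingers": 1,"xyz": [0,5.4,0],"angular": [0,0,0]},{"fingers": 1,"xyz": [0,6.2,0],"angular": [0,0,0]},{"fingers": 1,"xyz": [0,7,0],"angular": [0,0,0]},{"fingers": 1,"xyz": [0,7.8,0],"angular": [0,0,0]},{"fingers": 1,"xyz": [0,8.4,0],"angular": [0,0,0]}]}}

```text
clock: 18.05
position: [0.4683, -0.1589, 0.0754]
ee_rot: [2.205, 2.237, -0.0]
force: [-2.5, -0.9, 4.5]
width: 0.008
```

Call:
{"fn": "jog_arm", "kwargs": {"moves": [{"fingers": 1,"xyz": [0,0.4,0],"angular": [0,0,0]},{"fingers": 1,"xyz": [0,0.8,0],"angular": [0,0,0]},{"fingers": 1,"xyz": [0,1.1,0],"angular": [0,0,0]},{"fingers": 1,"xyz": [0,1.1,0],"angular": [0,0,0]}]}}

```text
clock: 18.55
position: [0.4761, -0.1588, 0.0751]
ee_rot: [-2.203, -2.235, 0.006]
force: [-11.6, -0.5, 14.9]
width: 0.004
```

Stop reached where predicted (x=0.476, 11.6 N). I back off, lift, and withdraw to look.

Call:
{"fn": "jog_arm", "kwargs": {"moves": [{"fingers": 1,"xyz": [0,-1,0],"angular": [0,0,0]},{"fingers": 1,"xyz": [0,-3,-1],"angular": [0,0,0]},{"fingers": 1,"xyz": [0,-5,-5],"angular": [0,0,0]},{"fingers": 1,"xyz": [0,-7,-10],"angular": [0,0,0]},{"fingers": 1,"xyz": [2,-7,-15],"angular": [0,0,0]},{"fingers": 1,"xyz": [7,-7,-18],"angular": [0,0,0]},{"fingers": 1,"xyz": [12,-7,-18],"angular": [0,0,0]},{"fingers": 1,"xyz": [17,-7,-18],"angular": [0,0,0]},{"fingers": 1,"xyz": [22,-7,-18],"angular": [0,0,0]},{"fingers": 1,"xyz": [22,-7,-18],"angular": [0,0,0]}]}}

```text
clock: 19.8
position: [0.4051, 0.0643, 0.2555]
ee_rot: [-2.197, -2.245, -0.003]
force: [0.1, -0.5, -0.7]
width: 0.007
```

```bash
python3 - <<'E'
from h import *
from cell import arm
s=arm.observe(); print(s['clock'],s['position'],s['force'])
t=imaging.get_image('top')[...,::-1]; sc=imaging.get_image('scene')[...,::-1]
for n,im0,sd in(('top',t,(375,284)),('scene',sc,(276,200))):
    im=np.ascontiguousarray(im0); hsv=cv2.cvtColor(im,cv2.COLOR_BGR2HSV).astype(int)
    b=blob((hsv[...,2]<100)&(hsv[...,1]<90),sd); w=ray(n,quad(b)[1],.098)[:,:2]; r=cv2.minAreaRect((w*1000).astype(np.float32))
    print(n,b.sum(),np.round(r[0],1),np.round(r[1],1))
a=cv2.resize(np.ascontiguousarray(sc[130:280,170:400]),(800,522)); cv2.imwrite('pics/c10.png',a)
for n,im in(('top',t),('scene',sc)):
    o=cv2.imread(f'pics/{n}0.png'); d=np.abs(o.astype(int)-im).max(2)>40
    c=cv2.connectedComponentsWithStats(d.astype(np.uint8))[2][1:]; print(n,c[c[:,4]>15].tolist())
E
```

```text
19.8 [0.4051441  0.06426666 0.25548397] [ 0.06825127 -0.53040996 -0.69634718]
top 672 [ 532.4 -157.3] [82.8 98.4]
scene 774 [ 538.7 -158.3] [ 93.1 103.3]
top [[356, 263, 37, 10, 313], [361, 274, 28, 2, 50], [361, 277, 27, 2, 33], [244, 281, 121, 199, 8595], [361, 285, 28, 2, 54], [361, 288, 28, 3, 44], [356, 292, 38, 10, 323], [538, 420, 102, 60, 4110], [300, 435, 27, 13, 206], [289, 446, 45, 34, 851], [331, 453, 12, 22, 50], [278, 466, 12, 14, 86]]
scene [[334, 0, 17, 22, 214], [365, 0, 53, 43, 783], [116, 3, 69, 43, 1035], [144, 7, 11, 2, 19], [342, 23, 7, 42, 225], [139, 29, 5, 16, 40], [376, 28, 22, 6, 42], [377, 32, 15, 4, 40], [400, 49, 7, 9, 27], [353, 52, 10, 10, 70], [393, 66, 6, 13, 33], [360, 70, 36, 39, 453], [364, 97, 4, 9, 33], [354, 111, 35, 30, 435], [260, 180, 40, 18, 389], [260, 198, 29, 7, 55], [251, 201, 41, 19, 426]]
```

View pics/c10.png

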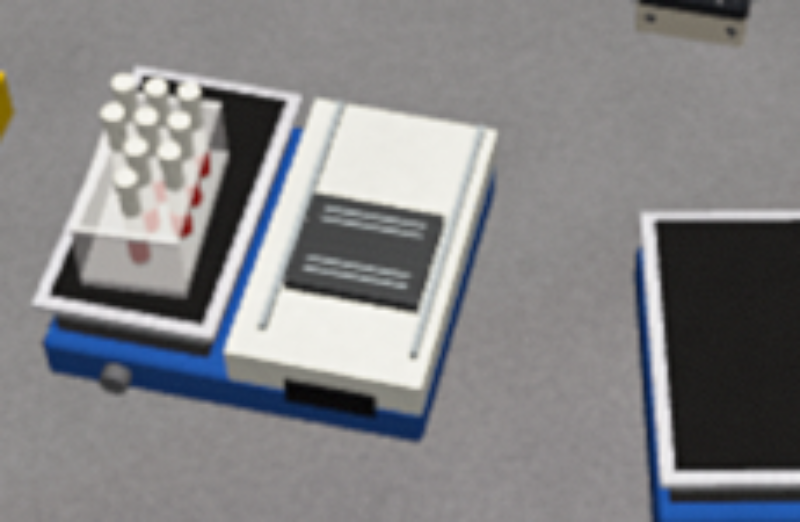

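It looks closed, with the shutter at crop (285..440, 195..310), no well arc showing, and the rack and idle mixer unchanged. The measured travel (about 17–19 mm) is a little under the expected 20 mm, so I check its edges at sub-pixel level.

```bash
python3 - <<'E'
from h import *
t=imaging.get_image('top')[...,::-1]; sc=imaging.get_image('scene')[...,::-1]
def prof(n,im,z,y0s,lo,hi):
    p=imaging.camera_params(n); K=np.array([[p['fx'],0,p['cx']],[0,p['fy'],p['cy']],[0,0,1]])
    xs=np.arange(lo,hi,.0005); V=0; g=cv2.cvtColor(np.ascontiguousarray(im),cv2.COLOR_BGR2GRAY).astype(np.float32)
    for y in y0s:
        P=np.c_[xs,y+.015*(xs-.51),np.full_like(xs,z)]
        uv=cv2.projectPoints(P,np.array(p['rvec'],float),np.array(p['tvec'],float),K,None)[0][:,0].astype(np.float32)
        V=V+cv2.remap(g,uv[:,0],uv[:,1],1).ravel()
    V=V/len(y0s); 
    h=150; s=np.sign(V-h); i=np.nonzero(np.diff(s))[0]
    return [round(float(xs[k]+.0005*(h-V[k])/(V[k+1]-V[k]))*1000,1) for k in i]
Y=[-.125,-.14,-.155,-.17,-.185]
for n,a,b in(('top',cv2.imread('pics/top0.png'),t),('scene',cv2.imread('pics/scene0.png'),sc)):
    for nm,im in(('before',a),('now',b)):
        print(n,nm,'shutter',prof(n,im,.098,Y,.42,.62),'deck',prof(n,im,.085,Y,.36,.67))
s9=cv2.imread('pics/s9.png'); print('open scene',prof('scene',s9,.098,[-.112,-.116],.40,.56),'now same cols',prof('scene',sc,.098,[-.112,-.116],.40,.62))
E
```

```text
top before shutter [469.0, 558.4] deck [379.8, 469.5, 559.6, 645.5]
top now shutter [487.8, 552.7, 553.6, 576.0] deck [379.5, 488.3, 553.9, 554.9, 577.5, 645.9]
scene before shutter [472.1, 495.3, 496.2, 569.3] deck [380.9, 461.3, 558.9, 646.7]
scene now shutter [490.8, 586.4] deck [380.9, 480.0, 543.9, 545.3, 554.4, 555.5, 577.1, 646.7]
open scene [425.6, 521.5] now same cols [490.1, 586.1]
```

The full-open to now travel is 64.5 mm of 65. The ajar comparison is slightly less clear, so I'll give the shutter one more firm push against the stop. There is plenty of time.

Call:
{"fn": "jog_arm", "kwargs": {"moves": [{"fingers": 1,"xyz": [-5,0,0],"angular": [0,0,0]},{"fingers": 1,"xyz": [-10,0,0],"angular": [0,0,0]},{"fingers": 1,"xyz": [-15,0,0],"angular": [0,0,0]},{"fingers": 1,"xyz": [-20,0,4],"angular": [0,0,0]},{"fingers": 1,"xyz": [-22,0,9],"angular": [0,0,0]},{"fingers": 1,"xyz": [-22,0,14],"angular": [0,0,0]},{"fingers": 1,"xyz": [-22,0,17.7],"angular": [0,0,0]},{"fingers": 1,"xyz": [-22,0,17.7],"angular": [0,0,0]},{"fingers": 1,"xyz": [-22,2.5,17.7],"angular": [0,0,0]},{"fingers": 1,"xyz": [-22,4.5,17.7],"angular": [0,0,0]},{"fingers": 1,"xyz": [-22,5.5,17.7],"angular": [0,0,0]}]}}

```text
clock: 21.38
position: [0.4654, -0.1595, 0.0798]
ee_rot: [2.204, 2.235, 0.002]
force: [-0.4, -0.5, 0.0]
width: 0.006
```

Call:
{"fn": "jog_arm", "kwargs": {"moves": [{"fingers": 1,"xyz": [0,0,0.2],"angular": [0,0,0]},{"fingers": 1,"xyz": [0,0.6,0.2],"angular": [0,0,0]},{"fingers": 1,"xyz": [0,1.1,0.2],"angular": [0,0,0]},{"fingers": 1,"xyz": [0,1.5,0.2],"angular": [0,0,0]},{"fingers": 1,"xyz": [0,1.5,0.2],"angular": [0,0,0]}]}}

```text
clock: 22.0
position: [0.4765, -0.1587, 0.0759]
ee_rot: [-2.203, -2.235, 0.005]
force: [-8.2, -0.1, 8.3]
width: 0.007
```

It stopped at the same place (x=0.4765), so this is the closed stop. I withdraw.

Call:
{"fn": "jog_arm", "kwargs": {"moves": [{"fingers": 1,"xyz": [0,-1,0],"angular": [0,0,0]},{"fingers": 1,"xyz": [0,-3,-1],"angular": [0,0,0]},{"fingers": 1,"xyz": [0,-5,-5],"angular": [0,0,0]},{"fingers": 1,"xyz": [0,-7,-10],"angular": [0,0,0]},{"fingers": 1,"xyz": [2,-7,-15],"angular": [0,0,0]},{"fingers": 1,"xyz": [7,-7,-18],"angular": [0,0,0]},{"fingers": 1,"xyz": [12,-7,-18],"angular": [0,0,0]},{"fingers": 1,"xyz": [17,-7,-18],"angular": [0,0,0]},{"fingers": 1,"xyz": [22,-7,-18],"angular": [0,0,0]},{"fingers": 1,"xyz": [22,-7,-18],"angular": [0,0,0]}]}}

```text
clock: 23.25
position: [0.4048, 0.0641, 0.2564]
ee_rot: [2.197, 2.245, 0.002]
force: [-0.5, -0.0, 0.3]
width: 0.001
```

```bash
python3 - <<'E'
from h import *
from cell import arm, job
for n,sd in(('top',(375,284)),('scene',(276,200))):
    im=np.ascontiguousarray(imaging.get_image(n)[...,::-1]); hsv=cv2.cvtColor(im,cv2.COLOR_BGR2HSV).astype(int)
    b=blob((hsv[...,2]<100)&(hsv[...,1]<90),sd); r=cv2.minAreaRect((ray(n,quad(b)[1],.098)[:,:2]*1000).astype(np.float32)); print(n,np.round(r[0],1),np.round(r[1],1))
s=arm.observe(); print(s['clock'],s['position'],s['force']); print(job.sign_off())
E
```

```text
top [ 532.4 -157.3] [82.8 98.4]
scene [ 538.7 -158.7] [ 93.1 104. ]
23.35 [0.40512627 0.06024227 0.25598299] [-0.18953852 -1.22849692 -0.35602268]
the job is handed in; nothing more can be done
None
```

I reset the right-hand mixer, the one carrying the rack, and handed the job in at 23.4 s with the arm clear of everything. I pushed the shutter open to its stop, then pressed the key to its stop (about 19 N) and held it for about 2 s. After letting it up I pushed the shutter closed and pressed it against its stop a second time. Both closing pushes stopped at the same place, x ≈ 0.476.

**Last checks:**
- **Shutter:** it moved 64.5 mm of its 65 mm from open to closed. The well is fully covered.
- **Surroundings:** comparing pictures before and after the job showed changes only at the shutter and the arm. The rack, bench items and idle mixer were unchanged, though the arm hid part of the top view.

**What disagreed:**
- **Fingertip height:** contact put the fingertips about 31 mm higher than the stated geometry. My first push therefore passed over the shutter without touching it, and I found the deck by touch instead (15 N).
- **Closing distance:** the shutter moved 17–19 mm from its starting position to closed, against the nominal 20 mm ajar. I put this down to picture resolution.
- **Key release:** I did not see the key come back up. I only lifted the fingertip well clear of it.

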